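# Eject the stage glass by its hidden thumb notch

## Robot

A 7-joint arm with a two-finger parallel gripper is mounted at the origin on the work surface. World frame = base frame: x ahead of the robot, y to its left, z up, the work surface at z = 0. Lengths are in m, angles in rad, forces in N, time in s.
With the tool pointing down it reaches from about 0.4 to 0.9 m from the base axis. Payload 5.6 kg.
Tool frame: the origin (TCP) lies midway between the tips of the shut fingers; the grasp point (between the pads) lies 19 mm behind it; y points along the fingers, z is the direction in which the jaws open and shut, and the axes are right-handed (so a half turn about y gives the same grasp; the last joint's range is limited). The gripper opens to 92 mm and grips with 3 to 60 N. Pads are 20 mm wide; open, the fingers measure 128 mm over their backs; the gripper's body (75 mm by 189 mm) begins 69 mm behind the grasp point.
Start: joints at [-1.243, 0.468, -0.012, 1.603, 0.006, 1.071, -0.056], TCP at [0.236, 0.606, 0.215] pointing down, gripper open.
Joint ranges: [-2.53, 2.53], [-0.31, 2.02], [-1.57, 1.55], [0.28, 2.44], [-1.29, 4.43], [0.15, 1.84], [-2.92, 2.92]. Speed limits (rad/s): [2.57, 2.57, 3.14, 3.14, 3.14, 3.14, 3.14].

## Interface

Orientations are given as a 3x3 rotation matrix whose columns are the frame's x, y, z axes.
In Python, from station import env, effector, solver, viewer, workorder, search_frame, tip_of gives the robot as it stands. Calls block until the motion is done:
- env.reach(position, orientation): joint-space move of the TCP to a pose.
- env.movel(position, frame=None, rate=0.15): straight line of the TCP; frame=None keeps the orientation; rate is the mean speed in m/s.
- env.goto_joints(angles): joint-space move.
- effector.release() and effector.grasp(squeeze=None): open the fingers fully, or close them until they stop; squeeze is the grip in N (None keeps the last).
- env.pause(seconds).
- solver.inverse_kinematics(position, orientation): joint angles nearest the present ones, or None.
- env.sense(): the state.
- viewer.read_camera(name): name is "scene" or "top" or "wrist"; returns (picture, depth): 384x512x3 uint8, red, green, blue; 384x512 float32, m along the optical axis (not along the pixel's ray), 0 where there is no reading.
- viewer.camera_info(name): a dict with "intrinsics" (3x3 intrinsics, pixels), "dist_coeffs" ([k1, k2, p1, p2, k3] as OpenCV has them; the pictures are not rectified), "eye" and "rotation" of the camera in the world; the wrist camera has in their place "T_tool_cam" (4x4, takes a point from camera to tool coordinates, whose origin is the TCP and whose axes are the tool frame's). Camera axes: x right, y up, looking along -z (the intrinsics and any distortion apply to the point x, -y, -z); pixel columns grow to the right and rows downward; lengths in m; the calibration is good to about 2 mm. A picture is of the moment at which its call begins: read the wrist's pose just before it. camera_info takes no time and is no camera call.
A pose or a line that the arm cannot do raises env.PlanningError and nothing moves.
- workorder.finish_job(): hands the job in, once; it reports no verdict.
Trained networks look in the newest picture that a camera, given by its name, has taken for a name from the list of things; names that differ only in an ending like _2 or _b are one class to them, and where a whole thing is asked for, a point or a joint stands for the part that bears it (a point fixed in the world has none). Each returns a list of dicts, best first, with "score" (0 to 1); they miss things now and then, are a little off and sometimes report something else, mostly with a low value. They report only what shows in the picture. A call takes as long as a camera call.
- search_frame(camera, name): "at" ([x, y, z] in m, in world coordinates, good to about 4 mm: the middle of the surface that is visible of it).
- tip_of(camera, name): "at" ([x, y, z] in m, in world coordinates, good to about 4 mm: a listed point, or the origin of a listed thing).
The state is a dict: "t": time; "joint_positions": joint angles; "joint_velocities": joint speeds; "tau": joint torques, N m; "ee_pos": TCP position; "tcp_rot": TCP orientation; "wrist_force": force on the tool from outside, world axes, zero at the start; "moment": the same for the moment, N m; "gripper_width": finger opening in m.
Only numpy, scipy, OpenCV 4.12 (cv2) and the standard library are available. Lean on these libraries where they do the work, as an engineer would, in place of code of your own. Each camera call takes 0.05 s, during which the arm holds its last target. There are 200 camera calls.

## Task

The round glass in the microscope's light base has to come out for cleaning. Run a fingertip along the top of the stage ring's metal rim until it drops into the thumb notch, press the ejector key inside the notch fully down so that the edge of the glass is raised clear of the ring, and finish while still holding the key down. Leave the glass in its ring and keep your fingers off it, and do not disturb the things standing about.

Things in the scene. Friction and masses are not known exactly. Their poses are not given: they have to be found in the camera images.
- base: Light base: white housing 270 (x) x 300 (y) mm, 50 mm high, standing fast on the bench; origin at the centre of its underside, z up, x from its front panel (knobs) to its back. On its top sits the aluminium stage ring, 24 mm high, which can be turned in the base, though stiffly (some 25 N at the rim), and has been left at an unknown angle.
- ring_centre (a point): Centre of the stage ring, at the height of the rim's level top face, 74 mm above the bench; axes as the base. The rim runs from radius 61.5 to 92 mm and is unbroken but for one thumb notch. Outside it the housing top lies 24 mm lower; inside it lies the glass.
- rim_front (a point): Point on the rim's top circle (radius 87 mm from ring_centre, in its -x direction). The middle of the thumb notch lies anywhere up to 1.1 rad round the ring to either side of here. It is a gap through the whole rim with radial sides, 30 degrees wide (48 mm at the outside, 32 mm at the inside), open above and outward. The ejector key of the same metal lies in it.
- key (a joint): Ejector key in the notch, rad: 0 at rest, 0.38 fully down at a hard stop. A rocker, its pin across the notch 70 mm from the ring centre. Its thumb pad (34 mm wide, radius 82 to 92 mm) has its top 6 mm below the rim's top and sinks 5 to 8 mm with 2 to 6 N; nearer the centre the key lies 4 mm lower and must not be pressed. It springs back. Its nose goes up under the glass.
- glass: Clear round stage glass, 120 mm diameter, 5 mm thick, 140 g, lying loose on the ledge inside the ring, its top 2 mm below the rim's top. Origin at the centre of its underside, z up; its turn about z means nothing. With the key fully down its edge at the notch stands about 9 mm higher (tilt about 0.08 rad).
- v_block: Bystander: dark steel V-block 45 x 50 x 38 mm on the bench at the left of the base. Origin at the centre of its underside.
- turned_part: Bystander: turned steel part standing on the housing top at its back left corner, foot 34 mm diameter, 52 mm high. Origin at the centre of its underside.
- cleaner: Bystander: white plastic bottle 48 mm diameter, 115 mm high, on the bench at the right of the base. Origin at the centre of its underside.
- pin_pot: Bystander: open aluminium pot 56 mm diameter, 50 mm high, on the bench at the right front of the base. Origin at the centre of its underside.

How it is judged:
By the outcome, as a careful person would: the job done as asked, in the order asked, and still so for the second after the job is handed in, while the arm keeps its last pose, push and grip.
It also fails if it takes over 67 s, if anything falls off the work surface, if the arm or the gripper's body presses on something with over 40 N, if the wrist force passes 120 N, or if a joint passes its speed limit or range.

## Working session

There is one attempt and no reset: what is moved stays moved. The work goes in short steps, each a Python script; the robot and the scene stay as the last script left them, time stands still between calls to the robot, and variables do not carry over. Pictures are saved under pics/ and viewed, about 8 in all and at most 12, crops included, and the job is handed in when it is done.

```bash
mkdir -p pics; ls; python3 - <<'E'
from station import env, viewer, search_frame, tip_of
import cv2, numpy as np
s=env.sense();print(s['t'],s['ee_pos'],s['tcp_rot'],s['gripper_width'],s['wrist_force'])
ims=[]
for c in ("scene","top"):
    p,d=viewer.read_camera(c);cv2.imwrite(f'pics/{c}0.png',cv2.resize(p[:,:,::-1],(768,576)));np.savez(f'{c}0.npz',p=p,d=d)
    i=viewer.camera_info(c);print(c,i)
    for n in ("base","ring_centre","rim_front","key","glass","v_block","turned_part","cleaner","pin_pot"):
        print(n,[(np.round(r['at'],3),round(r['score'],2)) for r in tip_of(c,n)[:2]] if n!='key' else [(np.round(r['at'],3),round(r['score'],2)) for r in search_frame(c,n)[:3]])
print(viewer.camera_info('wrist'))
E
```

```text
pics
0.0 [0.23538671 0.60525528 0.21363477] [[ 9.32026740e-01 -5.13688517e-04  3.62389143e-01]
 [-3.62389482e-01 -1.69541759e-03  9.32025208e-01]
 [ 1.35630281e-04 -9.99998431e-01 -1.76632985e-03]] 0.09163143221120304 [0.31120375 0.65366374 0.44074269]
scene {'intrinsics': array([[482.85832494,   0.        , 251.65662003],
       [  0.        , 482.85832494, 198.33040317],
       [  0.        ,   0.        ,   1.        ]]), 'dist_coeffs': array([-0.12608658,  0.        ,  0.        ,  0.        ,  0.        ]), 'eye': array([1.28402377, 0.28218698, 0.76335702]), 'rotation': array([[-0.34975306, -0.65096146,  0.67373732],
       [ 0.93683448, -0.24588991,  0.24875551],
       [ 0.00373496,  0.71818336,  0.69584389]])}
base [(array([0.578, 0.003, 0.   ]), 0.59)]
ring_centre []
rim_front []
key []
glass [(array([0.577, 0.001, 0.07 ]), 0.6)]
v_block [(array([ 0.545,  0.222, -0.   ]), 0.55)]
turned_part [(array([0.674, 0.125, 0.048]), 0.89)]
cleaner [(array([ 0.665, -0.205,  0.002]), 0.92)]
pin_pot [(array([ 0.533, -0.256, -0.001]), 0.57)]
top {'intrinsics': array([[464.51765954,   0.   
[... 705 characters left out ...]
y([ 0.666, -0.208,  0.002]), 0.85)]
pin_pot [(array([ 0.533, -0.26 ,  0.003]), 0.68)]
{'intrinsics': array([[300.12630821,   0.        , 255.43803831],
       [  0.        , 300.12630821, 192.34419577],
       [  0.        ,   0.        ,   1.        ]]), 'dist_coeffs': array([-0.05333807,  0.        ,  0.        ,  0.        ,  0.        ]), 'T_tool_cam': array([[-3.61190036e-04, -9.60793968e-01, -2.77263088e-01,
        -7.87867184e-02],
       [-1.01217638e-03,  2.77263315e-01, -9.60793437e-01,
        -1.70666614e-01],
       [ 9.99999423e-01, -6.63898671e-05, -1.07263771e-03,
        -3.60796234e-04],
       [ 0.00000000e+00,  0.00000000e+00,  0.00000000e+00,
         1.00000000e+00]])}
```

View pics/top0.png

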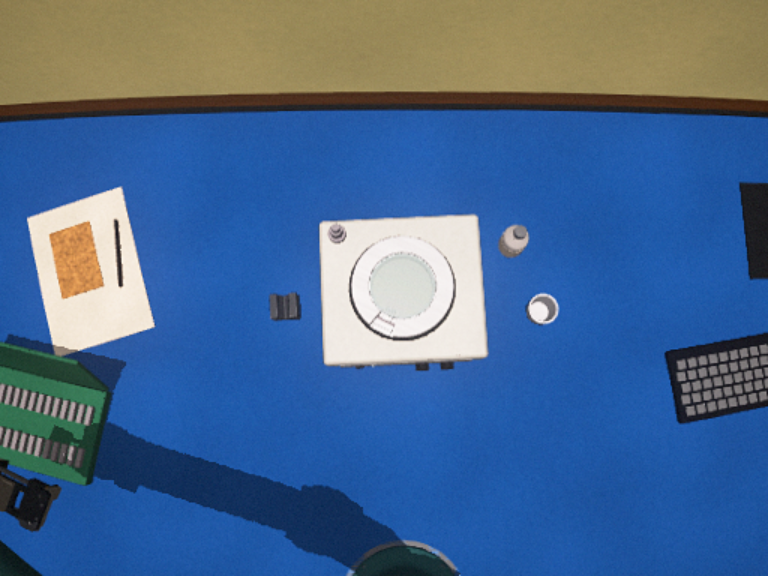

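View pics/scene0.png

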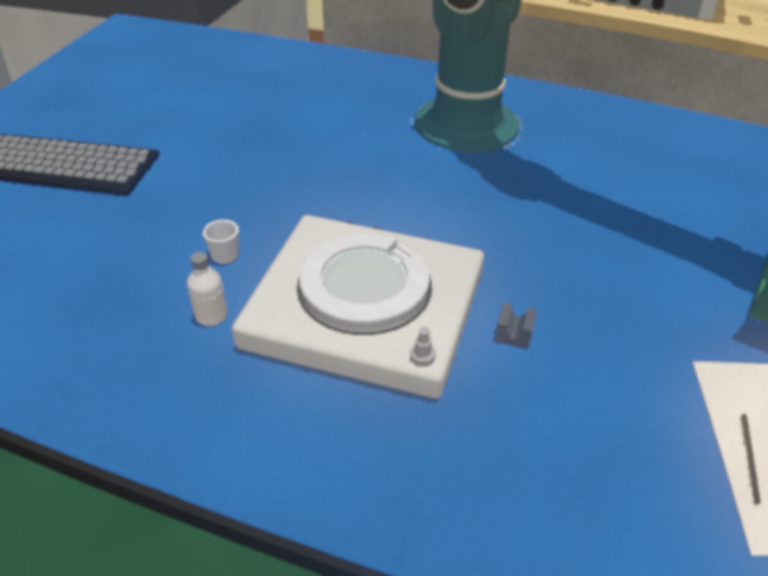

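```bash
cat > h.py <<'E'
import numpy as np, cv2
def cloud(cam_info,d,eye=None,R=None):
    K,D=cam_info['intrinsics'],cam_info['dist_coeffs']
    h,w=d.shape;u,v=np.meshgrid(np.arange(w),np.arange(h))
    n=cv2.undistortPoints(np.stack([u.ravel(),v.ravel()],1).astype(float)[:,None],K,D)[:,0].reshape(h,w,2)
    P=np.stack([n[...,0]*d,-n[...,1]*d,-d],-1)
    R=cam_info['rotation'] if R is None else R; eye=cam_info['eye'] if eye is None else eye
    P=P@R.T+eye; P[d==0]=np.nan
    return P
def fitcirc(x,y):
    from scipy.optimize import least_squares
    return least_squares(lambda p:np.hypot(x-p[0],y-p[1])-p[2],[x.mean(),y.mean(),.09],loss='soft_l1',f_scale=.002).x
E
python3 - <<'E'
from station import viewer
from h import *
for c in ("top","scene"):
    z=np.load(c+'0.npz');P=cloud(viewer.camera_info(c),z['d'])
    r=np.hypot(P[...,0]-.575,P[...,1])
    a=(r<.11)&(r>.05)
    Q=P[a];m=(Q[:,2]>.067)&(Q[:,2]<.083)
    print(c,np.histogram(Q[:,2],np.arange(.04,.09,.004)))
    Q=Q[m];print(len(Q),np.median(Q[:,2]))
    # outer edge: farthest rim point by angle
    cx=np.array([.575,0.])
    for _ in range(5):
        dx=Q[:,:2]-cx;th=np.arctan2(dx[:,1],dx[:,0]);rr=np.hypot(*dx.T)
        b=np.digitize(th,np.linspace(-np.pi,np.pi,73))
        E=np.array([Q[b==k][np.argmax(rr[b==k]),:2] for k in range(1,73) if (b==k).sum()>3 and rr[b==k].max()>.085])
        f=fitcirc(*E.T);cx=f[:2]
    print(f)
    dx=P[...,:2]-cx;th=np.arctan2(dx[...,1],-dx[...,0]);rr=np.hypot(dx[...,0],dx[...,1])
    for t in np.arange(-90,91,6):
        q=(abs(np.rad2deg(th)-t)<3)&(rr>.066)&(rr<.088)
        print(t,q.sum(),np.round(np.nanmedian(P[q][:,2]),4) if q.sum() else None,end=' | ')
    print()
E
```

```text
top (array([  11,  240,  817,  307,   27,   63,  152,  625, 1292,  354,    7,
          1]), array([0.04 , 0.044, 0.048, 0.052, 0.056, 0.06 , 0.064, 0.068, 0.072,
       0.076, 0.08 , 0.084, 0.088]))
2332 0.07352109107784499
[0.57686215 0.00200276 0.09120578]
-90 21 0.0739 | -84 26 0.0744 | -78 24 0.0742 | -72 24 0.0743 | -66 25 0.0734 | -60 24 0.0743 | -54 23 0.0749 | -48 25 0.0745 | -42 22 0.0741 | -36 24 0.0737 | -30 26 0.0739 | -24 23 0.0722 | -18 25 0.0742 | -12 25 0.0747 | -6 27 0.0747 | 0 26 0.0735 | 6 24 0.0746 | 12 25 0.0613 | 18 24 0.0647 | 24 25 0.0659 | 30 23 0.0655 | 36 23 0.0651 | 42 28 0.0714 | 48 24 0.0744 | 54 25 0.073 | 60 24 0.0747 | 66 23 0.0743 | 72 24 0.0738 | 78 24 0.0737 | 84 19 0.0742 | 90 24 0.0739 | 
scene (array([   0,   84, 1023,  161,  124,  152,  202,  640, 2053,   81,    0,
          0]), array([0.04 , 0.044, 0.048, 0.052, 0.056, 0.06 , 0.064, 0.068, 0.072,
       0.076, 0.08 , 0.084, 0.088]))
2834 0.07322409595817825
[5.78705036e-01 1.24644195e-04 9.19489311e-02]
-90 27 0.0744 | -84 20 0.0732 | -78 24 0.0745 | -72 22 0.0732 | -66 22 0.0736 | -60 22 0.0736 | -54 23 0.0737 | -48 27 0.0738 | -42 18 0.0735 | -36 22 0.0737 | -30 25 0.0738 | -24 25 0.0735 | -18 18 0.0738 | -12 23 0.0734 | -6 24 0.0739 | 0 21 0.0736 | 6 23 0.0743 | 12 36 0.0664 | 18 25 0.064 | 24 27 0.0645 | 30 25 0.0649 | 36 5 0.0671 | 42 20 0.0736 | 48 25 0.0736 | 54 26 0.0738 | 60 27 0.0736 | 66 26 0.0732 | 72 27 0.0739 | 78 26 0.074 | 84 25 0.0733 | 90 29 0.0733 |
```

The top view shows the base upright in the picture and the notch with its key at the ring's front left (px 383,323). The scene view agrees (px 400,248). Both depth clouds put the ring centre near (0.578, 0.001) and the notch about 11–40° to the left of front. A green rack stands near the start pose, so I'll lift before moving over and take a close look with the wrist camera.

```bash
cat >> h.py <<'E'
C0=np.array([.5778,.001])
def pose(deg,r,C=C0,sgn=1):
    a=np.deg2rad(deg);o=np.array([-np.cos(a),np.sin(a),0.])
    z=sgn*o;y=np.array([0,0,-1.]);x=np.cross(y,z)
    return np.r_[C,0]+r*o, np.stack([x,y,z],1)
E
python3 - <<'E'
from station import env,effector,solver,viewer
from h import *
z=np.load('top0.npz');P=cloud(viewer.camera_info('top'),z['d'])
print('rack max z',np.nanmax(P[225:310,5:75,2]))
for s in (1,-1):
    p,R=pose(25,.105,sgn=s);p[2]=.2;q=solver.inverse_kinematics(p,R);print(s,q)
    p[2]=.06;print(solver.inverse_kinematics(p,R))
E
```

```text
rack max z 0.21953030522471573
1 [-0.29918955  0.20320214  0.15459007  2.0208994  -0.03905969  0.9202171
  2.58119317]
[-0.13075937  0.42991801 -0.03824399  2.10968256  0.02812621  0.60245385
  2.51655775]
-1 [-0.68723329  0.2179697   0.60274489  2.04341244 -0.15429422  0.92346534
 -0.43843453]
[-0.57118764  0.46138656  0.49666034  2.13767317 -0.37106771  0.62488787
 -0.25002431]
```

```bash
python3 - <<'E'
from station import env,effector,solver,viewer
from h import *
s=env.sense();p=np.array(s['ee_pos']);p[2]=.36
env.movel(p,rate=.3)
effector.grasp(5)
p,R=pose(25,.125,sgn=-1);p[2]=.25
env.reach(p,R)
p[2]=.17;env.movel(p)
s=env.sense();print(s['t'],s['ee_pos'],p,s['gripper_width'],s['wrist_force'],s['joint_positions'])
I,d=viewer.read_camera('wrist');np.savez('w0.npz',p=I,d=d,ee=s['ee_pos'],R=s['tcp_rot'])
cv2.imwrite('pics/w0.png',cv2.resize(I[:,:,::-1],(768,576)))
i=viewer.camera_info('wrist');T=i['T_tool_cam'];Rw=s['tcp_rot']@T[:3,:3];e=s['tcp_rot']@T[:3,3]+s['ee_pos']
P=cloud(i,d,e,Rw)
# tip part in tool coords
L=(P-s['ee_pos'])@s['tcp_rot']
m=(abs(L[...,1])<.012)&(abs(L[...,0])<.03)&(abs(L[...,2])<.04)
print('tip',m.sum(),np.nanmin(L[m],0),np.nanmax(L[m],0)) if m.any() else print('no tip')
for y0 in np.arange(-.06,.006,.006):
    k=(abs(L[...,1]-y0)<.003)&(abs(L[...,0])<.03)&(abs(L[...,2])<.04)
    if k.sum()>3: print(round(y0,3),k.sum(),np.round(L[k].min(0),4),np.round(L[k].max(0),4))
E
```

```text
5.8333 [0.46506395 0.05399331 0.17047274] [0.46451153 0.05382728 0.17      ] 0.0008111643769655697 [ 0.16213799 -0.24575709 -0.00319146] [-0.68959078  0.23104099  0.57641868  2.10703077 -0.16729022  0.84605129
 -0.45001371]
tip 294 [-0.01041525 -0.01195198 -0.01325328] [-0.00807525  0.00017085  0.01280878]
-0.06 412 [-0.0116 -0.063  -0.0176] [ 0.0022 -0.057   0.0171]
-0.054 514 [-0.0113 -0.057  -0.0173] [-0.0088 -0.051   0.0173]
-0.048 432 [-0.0109 -0.051  -0.0173] [-0.0087 -0.045   0.0168]
-0.042 436 [-0.0108 -0.045  -0.0166] [ 0.0103 -0.039   0.0161]
-0.036 345 [-0.0105 -0.039  -0.0157] [-0.0038 -0.033   0.0157]
-0.03 288 [-0.0104 -0.0329 -0.0153] [-0.0089 -0.027   0.0148]
-0.024 241 [-0.0103 -0.027  -0.0149] [-0.0087 -0.021   0.0143]
-0.018 211 [-0.0104 -0.021  -0.0143] [-0.0082 -0.015   0.0137]
-0.012 186 [-0.0105 -0.0149 -0.0137] [-0.0079 -0.0091  0.0136]
-0.006 148 [-0.0104 -0.009  -0.013 ] [-0.0082 -0.0031  0.0123]
-0.0 55 [-0.0102 -0.003  -0.0091] [-0.0081  0.0002  0.0103]
```

View pics/w0.png

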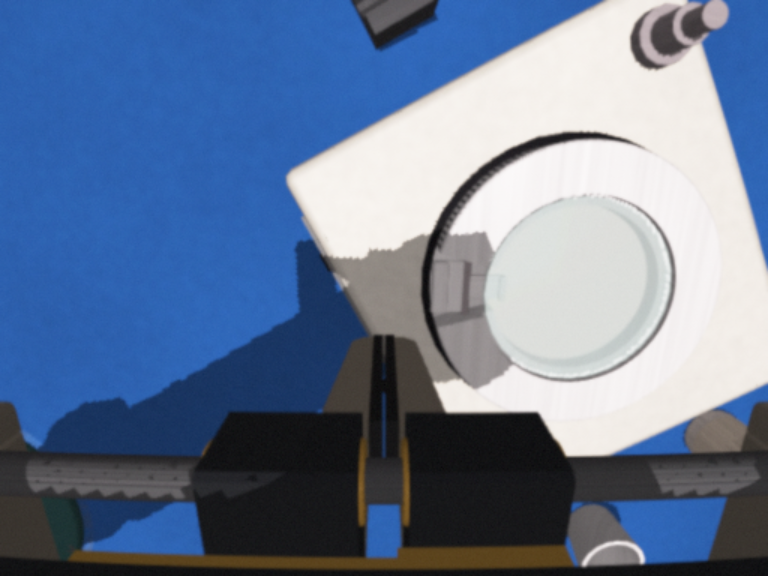

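The wrist view shows the notch in shadow at px (455,288), with its edges at about rows 262 and 320. The shut fingertips measure about 24 mm by 20 mm. I'll refine the centre and the notch angle from this cloud.

```bash
python3 - <<'E'
from station import viewer
from h import *
z=np.load('w0.npz');i=viewer.camera_info('wrist');T=i['T_tool_cam'];R=z['R'];P=cloud(i,z['d'],R@T[:3,3]+z['ee'],R@T[:3,:3])
r=np.hypot(P[...,0]-C0[0],P[...,1]-C0[1]);a=np.rad2deg(np.arctan2(P[...,1]-C0[1],C0[0]-P[...,0]))
rim=(r>.066)&(r<.088)&(P[...,2]>.07)&(P[...,2]<.08);print('rim z',np.median(P[rim][:,2]))
zr=np.median(P[rim][:,2])
Q=P[(r<.11)&(r>.05)&(abs(P[...,2]-zr)<.003)]
cx=C0.copy()
for _ in range(5):
    dx=Q[:,:2]-cx;th=np.arctan2(dx[:,1],dx[:,0]);rr=np.hypot(*dx.T);b=np.digitize(th,np.linspace(-np.pi,np.pi,73))
    E=np.array([Q[b==k][np.argsort(rr[b==k])[-2],:2] for k in range(1,73) if (b==k).sum()>3 and np.sort(rr[b==k])[-2]>.086])
    f=fitcirc(*E.T);cx=f[:2]
print('circ',f,len(E))
dx=P[...,:2]-cx;rr=np.hypot(dx[...,0],dx[...,1]);a=np.rad2deg(np.arctan2(dx[...,1],-dx[...,0]))
for lo,hi in((.074,.080),(.083,.09)):
  for t in np.arange(-4,54,2):
    q=(abs(a-t)<1)&(rr>lo)&(rr<hi)&np.isfinite(P[...,2])
    print(t,q.sum(),np.round(np.median(P[q][:,2])-zr,4) if q.sum() else None,end=' | ')
  print()
E
```

```text
rim z 0.07439933015245115
circ [0.57517953 0.00170445 0.09149875] 67
-4 13 0.0004 | -2 17 -0.0 | 0 15 0.0001 | 2 19 -0.0001 | 4 15 0.0002 | 6 18 0.0001 | 8 13 0.0 | 10 59 -0.0071 | 12 2 -0.0116 | 14 17 -0.01 | 16 14 -0.0099 | 18 17 -0.01 | 20 17 -0.0101 | 22 13 -0.0099 | 24 18 -0.0103 | 26 17 -0.0102 | 28 15 -0.0097 | 30 18 -0.0099 | 32 17 -0.0103 | 34 16 -0.0101 | 36 22 -0.0102 | 38 19 -0.011 | 40 21 0.2015 | 42 343 0.2174 | 44 421 0.2023 | 46 257 0.1998 | 48 18 0.0003 | 50 20 0.0001 | 52 20 0.0003 | 
-4 24 0.0002 | -2 19 -0.0002 | 0 22 0.0003 | 2 20 0.0 | 4 24 0.0001 | 6 20 0.0001 | 8 23 -0.0001 | 10 76 -0.0092 | 12 0 None | 14 4 -0.0063 | 16 19 -0.0059 | 18 25 -0.0058 | 20 21 -0.0055 | 22 23 -0.0056 | 24 22 -0.0057 | 26 21 -0.0058 | 28 24 -0.006 | 30 24 -0.006 | 32 23 -0.0057 | 34 23 -0.0061 | 36 45 -0.0088 | 38 25 -0.021 | 40 352 0.2033 | 42 543 0.202 | 44 239 0.1996 | 46 27 0.0001 | 48 25 0.0002 | 50 25 -0.0 | 52 26 0.0002 |
```

The estimates agree to about 2 mm: centre ≈ (0.5765, 0.0014), key pad from 13.5° to 36°, notch middle ≈ 24.8°, and heights as specified. I'll touch down on the rim at -6° and slide towards the notch.

```bash
cat >> h.py <<'E'
C1=np.array([.5765,.0014]); RT=.0965; MID=24.8
E
cat > slide.py <<'E'
from station import env
from h import *
F=lambda:np.array([env.sense()['wrist_force'] for _ in range(1)])[0]
p,R=pose(-6,RT,C1,-1);p[2]=.17;env.reach(p,R)
p[2]=.085;env.movel(p);env.pause(.3);b=F();z=.085;print('t',env.sense()['t'],b,env.sense()['ee_pos'],p)
while z>.066 and (F()-b)[2]<2.5:
    z-=.0007;p[2]=z;env.movel(p,rate=.02)
s=env.sense();print('contact',s['t'],z,s['ee_pos'],F()-b)
a=-6;drop=False;n=0
while a<30 and s['t']<40:
    a+=1.5;p,R=pose(a,RT,C1,-1);p[2]=z;env.movel(p,R,rate=.02)
    s=env.sense();f=np.array(s['wrist_force'])-b
    print(a,'%.4f'%z,'%.4f'%s['ee_pos'][2],np.round(f,1),'%.1f'%s['t'])
    if f[2]<.6:
        z-=.001;n+=1
        if n>=3: drop=True;break
    else:
        n=0
        if f[2]<2: z-=.0004
        elif f[2]>5: z+=.0005
    if np.hypot(f[0],f[1])>12: print('side force');break
np.save('st.npy',np.r_[a,z,b]);print(drop)
E
python3 slide.py
```

```text
t 7.5833 [0.22357802 0.15076954 0.33800899] [ 0.48096324 -0.00856417  0.0856406 ] [ 0.48052864 -0.008687    0.085     ]
contact 11.5833 0.07379999999999991 [ 0.48054297 -0.0086807   0.07433241] [-3.08508842 -0.1401246   8.01877756]
-4.5 0.0738 0.0744 [-1.1 -2.3  5.1] 11.9
-3.0 0.0743 0.0744 [-1.   0.3  2.2] 12.1
-1.5 0.0743 0.0744 [-0.5 -1.   2.4] 12.4
0.0 0.0743 0.0744 [-0.1 -1.3  2.8] 12.7
1.5 0.0743 0.0744 [-1.1 -2.4  4. ] 13.0
3.0 0.0743 0.0744 [-0.9 -1.9  4.3] 13.2
4.5 0.0743 0.0744 [-0.5 -2.8  4.7] 13.5
6.0 0.0743 0.0744 [-0.5 -3.   5.4] 13.8
7.5 0.0748 0.0744 [ 0.   1.  -0.2] 14.1
9.0 0.0738 0.0742 [-4.  -3.3 11.3] 14.3
10.5 0.0743 0.0743 [-2.2 -1.3  3.3] 14.6
12.0 0.0743 0.0743 [-0.8 -2.   3.8] 14.9
13.5 0.0743 0.0743 [-0.7 -0.5  3.8] 15.2
15.0 0.0743 0.0742 [-0.1 -0.1  0.1] 15.4
16.5 0.0733 0.0731 [-0.5 -0.6 -0.6] 15.7
18.0 0.0723 0.0722 [ 1.   0.4 -0.8] 16.0
True
```

The tip stayed in contact along the rim and lost support at about 15°, just where the near edge should let it go. Next I'll centre it in the notch and press.

```bash
python3 - <<'E'
from station import env,viewer,tip_of
from h import *
a,z,*b=np.load('st.npy');b=np.array(b)
z=.0712
while a<MID:
    a=min(a+2.5,MID);p,R=pose(a,RT,C1,-1);p[2]=z;env.movel(p,R,rate=.03)
    s=env.sense();print(a,np.round(s['wrist_force']-b,1))
while z>.055:
    z-=.0005;p[2]=z;env.movel(p,rate=.02)
    s=env.sense();f=s['wrist_force']-b;print('%.4f %.4f'%(z,s['ee_pos'][2]),np.round(f,1),'%.1f'%s['t'])
    if f[2]>14: break
env.pause(.3);s=env.sense();print(s['t'],s['ee_pos'],s['wrist_force']-b,s['moment'])
np.save('st.npy',np.r_[a,z,b])
for c in('wrist','scene'):
    I,d=viewer.read_camera(c);np.savez(c+'1.npz',p=I,d=d,ee=s['ee_pos'],R=s['tcp_rot'])
    cv2.imwrite(f'pics/{c}1.png',cv2.resize(I[:,:,::-1],(768,576)) if c=='wrist' else cv2.resize(I[120:260,150:340,::-1],(760,560)))
E
```

```text
20.5 [-0.3 -0.4 -0.3]
23.0 [-0.3 -0.7 -0.5]
24.8 [-1.1 -1.  -1.5]
0.0707 0.0707 [-0.1 -0.5 -1.5] 17.1
0.0702 0.0702 [-0.4  0.4 -0.4] 17.3
0.0697 0.0697 [-0.   0.6 -0.6] 17.6
0.0692 0.0692 [-0.1 -0.1  0. ] 17.8
0.0687 0.0687 [-0.4  0.3  0.3] 18.1
0.0682 0.0682 [-0.9  0.3 -1. ] 18.3
0.0677 0.0677 [-0.9  0.2  1.2] 18.6
0.0672 0.0672 [-1.3  0.6  2. ] 18.8
0.0667 0.0666 [-2.7  0.7  1. ] 19.1
0.0662 0.0661 [-0.9  0.7  2.3] 19.3
0.0657 0.0656 [-1.9  1.5  2.2] 19.6
0.0652 0.0651 [-2.7  0.3  1.6] 19.8
0.0647 0.0647 [-2.6  0.7  3.5] 20.1
0.0642 0.0641 [-3.   1.3  2.7] 20.3
0.0637 0.0636 [-3.2  1.3  2.1] 20.6
0.0632 0.0631 [-3.5  1.7  1.9] 20.8
0.0627 0.0626 [-3.5  1.1  1.9] 21.1
0.0622 0.0621 [-3.8  2.8  3.2] 21.3
0.0617 0.0616 [-3.6  1.7  2.6] 21.6
0.0612 0.0612 [-5.   2.5  4.4] 21.8
0.0607 0.0610 [-5.5  1.6  7.7] 22.1
0.0602 0.0608 [-6.4  2.1 10.4] 22.3
0.0597 0.0606 [-9.2  2.4 14.8] 22.6
22.8917 [0.48892938 0.04195132 0.06057976] [-7.56603916  1.95411638 15.24657254] [ 0.37967686  1.806348   -0.01656622]
```

View pics/wrist1.png

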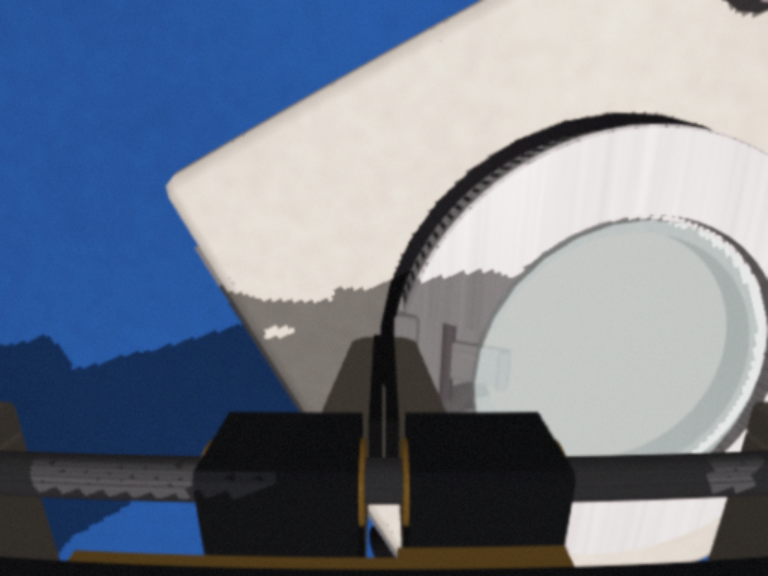

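View pics/scene1.png

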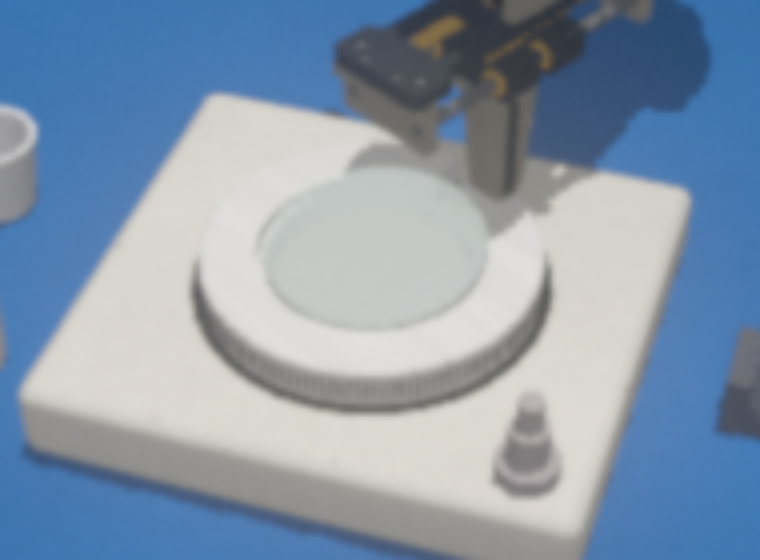

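Both views show the fingertip in the notch on the key, clear of the glass, with the glass edge raised beside it (scene crop px 480,215). The pad sank 7.7 mm before a stiff stop. I'll measure the glass tilt and the stop before handing in.

```bash
python3 - <<'E'
from station import viewer
from h import *
def plane(P):
    r=np.hypot(P[...,0]-C1[0],P[...,1]-C1[1]);Q=P[(r<.052)&(P[...,2]>.06)&(P[...,2]<.095)]
    A=np.c_[Q[:,:2]-C1,np.ones(len(Q))];k=np.ones(len(Q),bool)
    for _ in range(4):
        x=np.linalg.lstsq(A[k],Q[k,2],rcond=None)[0];e=A@x-Q[:,2];k=abs(e)<.003
    o=np.array([-np.cos(np.deg2rad(MID)),np.sin(np.deg2rad(MID))])
    return len(Q),k.sum(),'centre z %.4f tilt to notch %.3f cross %.3f, edge z %.4f'%(x[2],x[:2]@o,x[:2]@[o[1],-o[0]],x[2]+.06*(x[:2]@o))
for n in ('w0','wrist1','scene0','scene1'):
    z=np.load(n+'.npz');c='wrist' if n[0]=='w' else 'scene';i=viewer.camera_info(c)
    if c=='wrist':
        T=i['T_tool_cam'];P=cloud(i,z['d'],z['R']@T[:3,3]+z['ee'],z['R']@T[:3,:3])
    else: P=cloud(i,z['d'])
    print(n,*plane(P))
    r=np.hypot(P[...,0]-C1[0],P[...,1]-C1[1]);a=np.rad2deg(np.arctan2(P[...,1]-C1[1],C1[0]-P[...,0]))
    print([(t,round(float(np.nanmedian(P[(abs(a-t)<1)&(r>.082)&(r<.088)][:,2])),4)) for t in (30,32,34,36,38,40,42,44) if ((abs(a-t)<1)&(r>.082)&(r<.088)).sum()>3])
E
```

```text
w0 8948 8947 centre z 0.0724 tilt to notch 0.002 cross 0.000, edge z 0.0725
[(30, 0.068), (32, 0.0684), (34, 0.0679), (36, 0.0636), (38, 0.2757), (40, 0.2776), (42, 0.2766), (44, 0.2739)]
wrist1 18816 18816 centre z 0.0769 tilt to notch 0.082 cross 0.003, edge z 0.0818
[(30, 0.0714), (32, 0.1029), (34, 0.0622), (36, 0.1746), (38, 0.1734), (40, 0.1736), (42, 0.173), (44, 0.173)]
scene0 1262 1246 centre z 0.0717 tilt to notch 0.001 cross -0.000, edge z 0.0718
[(34, 0.0677)]
scene1 1345 1310 centre z 0.0763 tilt to notch 0.084 cross 0.002, edge z 0.0813
[(30, 0.1997), (32, 0.1144), (34, 0.4273), (36, 0.3521), (38, 0.2204), (40, 0.2078), (42, 0.2537), (44, 0.2455)]
```

```bash
python3 - <<'E'
from station import env,workorder
import numpy as np
s=env.sense();print(s['t'],s['ee_pos'],s['wrist_force'],np.abs(s['joint_velocities']).max())
workorder.finish_job()
E
```

```text
22.9917 [0.48891968 0.04192668 0.06057133] [-7.01694024  1.2503759  14.49798806] 0.003075987451737274
the job is handed in; nothing more can be done
```

I ran the shut fingertips along the rim from about 6° right of front. They kept light contact until they lost support at about 15° left of front. I centred them in the notch at 24.8° and pressed the key's thumb pad to its hard stop. I handed in at 23.0 s with the key still held down.

**Key:** the pad sank about 7.7 mm with 2–4 N, then hit a stiff stop. The final upward push on the tool was about 14–15 N.

**Glass:** both cameras show it tilted 0.082–0.084 rad toward the notch. Its edge there stands about 9.4 mm higher than at rest and above the rim. The centre shifted up as expected, so it is still lying in its ring. My fingertips stayed outside about 83 mm radius, well clear of it.

**Odd readings:**
- The three estimates of the ring centre differed by up to about 3.5 mm, so I used a rounded mean.
- Contact was lost once at 7.5° because I raised the tip 0.5 mm too far. It was back on the rim at the next step with a brief 11 N.
- The side force on the tool while holding the key is about 7 N, against the roughly 25 N needed to turn the ring.

**Bystanders:** I did not re-measure their positions at the end. The arm's path stayed above or away from them, and no unexpected force showed at the steps where I read it.

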